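Hold out the truffle dish to the guest, free ear first

TASK

Serve the truffle across the counter: take the white two-eared dish by one ear, lift it clear of the counter and then, in the air, turn it a quarter turn so that its free ear points straight across the change mat to the guest, on the side away from the robot. Keep the dish level so that the loose truffle stays in its middle, do not touch the truffle, and leave the other things on the counter where they are. Finish while still holding the dish by that ear, level and still, about a hand's breadth above the middle of the mat, for the guest to take.

Things in the scene. Friction and masses are not known exactly. Their poses are not given: they have to be found in the camera images.
- dish: white porcelain serving dish, round, 100 mm across, 32 mm high, with two flat ears facing each other across it (168 mm over the ears), 160 to 260 g, loose on the counter at the robot's left or right, its ears along the counter (sideways to the robot). Origin: centre of its underside; x along the line of the two ears, z up
- dish_middle (a point): middle of the dish's inner floor, 10 mm above the underside. The floor is dished: it rises at about 4 degrees to 12 mm out, 10 degrees to 24 mm out, 25 degrees to 38 mm out, then steeply to the rim
- ear_plus (a point): grip point of the ear on the dish's +x side, 69 mm out from the dish's axis, 22 mm above its underside. The ear is a solid flat tab 22 mm wide (fingers close across this, along the dish's y), 10 mm thick (17 to 27 mm above the dish's underside), free from 50 to 84 mm out, its end rounded
- ear_minus (a point): grip point of the like ear on the dish's -x side
- truffle_center (a point): centre of the truffle, a hard dark chocolate ball 28 mm in diameter, 14 g, lying loose in the middle of the two-eared dish; it rolls easily
- change_mat: black rubber change mat with small studs, 150 mm deep (its x) and 200 mm wide (its y), 9 mm high, fixed on the counter in front of the robot. Origin: centre of its underside; its x points straight across the counter to the guest, away from the robot, y to the robot's left, z up
- plain_dish: bystander: a like dish without ears, 100 mm across, 32 mm high, also holding a loose truffle, on the other side. Origin: centre of its underside
- coffee_cup: bystander: white espresso cup fixed on a saucer 124 mm across, 70 mm high. Origin: centre of its underside
- sugar_pourer: bystander: round white sugar pourer with a steel top, 72 mm across, 145 mm high. Origin: centre of its underside
- milk_jug: bystander: round steel milk jug, 80 mm across, 85 mm high, with a handle. Origin: centre of its underside
- teaspoon: bystander: steel teaspoon about 115 mm long, 6 mm high, lying on the counter in front of the robot. Origin: near its middle, at the underside; x along it towards the bowl
- card_terminal: bystander: black card terminal 165 x 80 mm, 46 mm high. Origin: centre of its underside
- pepper_mill: bystander: turned wooden pepper mill, 52 mm across, 118 mm high. Origin: centre of its underside
- truffle: the same truffle; its origin is a point of its skin that turns with it, so use truffle_center for where it is

How it is judged (in metres and radians):
On the way, in this order (a step that is already met when the one before it is completed fails the run):
1. the dish is lifted clear of the counter by the fingers, not yet turned (height (world z) of dish above 0.03 m and angle between the x axis of dish and the x axis of change_mat, either way round above 0.8 rad and contact force between dish and the fingers above 1 N), for 0.2 s.
2. the dish is turned in the air until its ears lie across the change mat, the truffle in its middle (height (world z) of dish above 0.03 m and angle between the x axis of dish and the x axis of change_mat, either way round below 0.25 rad and horizontal distance between truffle_center and dish below 0.02 m), for 0.2 s.
At the end, for the whole second after the job is handed in: held by one ear (TCP within 40 mm of its grip point), underside 50-170 mm up, middle within 45 mm of over the mat's middle, ears within 0.2 rad of straight across the mat, free ear on the guest's side, tilt under 0.12 rad, at rest, truffle within 15 mm of the dish's middle (angle between the x axis of dish and the x axis of change_mat, either way round below 0.2 rad and ((distance between the grasp point and ear_plus below 0.04 m and x of ear_minus in the frame of change_mat above 0 m) or (distance between the grasp point and ear_minus below 0.04 m and x of ear_plus in the frame of change_mat above 0 m)) and horizontal distance between dish and change_mat below 0.045 m and height (world z) of dish between 0.05 and 0.17 m and angle between dish's own z axis and vertical below 0.12 rad and contact force between dish and the fingers above 1 N and linear speed of dish below 0.03 m/s and angular speed of dish below 0.3 rad/s and horizontal distance between truffle_center and dish below 0.015 m); the arm keeps its last pose, push and grip.
It fails at once if the truffle rolls more than 20 mm from the middle of its dish (horizontal distance between truffle_center and dish above 0.02 m).
It fails at once if the dish is tilted by more than 0.2 rad (11 degrees) (angle between dish's own z axis and vertical above 0.2 rad).
It fails at once if the dish is turned while it stands on the counter (height (world z) of dish below 0.01 m and angle between the x axis of dish and the x axis of change_mat, either way round below 0.8 rad).
It fails at once if the fingers touch the truffle (contact force between truffle and the fingers above 0.3 N).
It fails at once if a bystander is moved by more than 30 mm or tipped (distance of any of plain_dish, coffee_cup, sugar_pourer, milk_jug, teaspoon, card_terminal, pepper_mill from where it was at the start of the episode above 0.03 m or angle between any of plain_dish, coffee_cup, sugar_pourer, milk_jug, card_terminal, pepper_mill's own z axis and vertical above 0.3 rad).
It also fails if it takes over 48 s, if anything falls off the work surface, if the arm or the gripper's body presses on something with over 40 N, if the wrist force passes 120 N, or if a joint passes its speed limit or range.

ROBOT

A 6-joint arm with a two-finger parallel gripper is mounted at the origin on the work surface. World frame = base frame: x ahead of the robot, y to its left, z up, the work surface at z = 0. Lengths are in m, angles in degrees, forces in N, time in s.
With the tool pointing down it reaches from about 0.25 to 0.775 m from the base axis. Payload 4 kg.
Tool frame: the origin (TCP) lies between the finger pads, 19 mm behind the fingertips; this is the grasp point; z points along the fingers, y is the line along which they close (so a half turn about z gives the same grasp; the last joint's range is limited). The gripper opens to 85 mm and grips with 20 to 120 N. Pads are 22 mm wide; open, the fingers measure 114 mm over their backs; the gripper's body (76 mm by 85 mm) begins 54 mm behind the grasp point. The pads swing forward as they close: fully open they stand 13 mm farther back than shut.
Start: joints at [-82.626, 4.996, 78.535, -0, 96.463, -5.907], TCP at [0.126, -0.535, 0.25] pointing down, gripper open.
Joint ranges: [-177.83, 177.83], [-43.37, 116.18], [15.69, 146.23], [-61.86, 241.86], [9.47, 152.12], [-147.06, 147.06]. Speed limits (degrees/s): [159.86, 159.86, 180, 180, 180, 180].

INTERFACE

Orientations are given as a 3x3 rotation matrix whose columns are the frame's x, y, z axes.
In Python, from workcell import robot, read_camera, calibration, workorder gives the robot as it stands. The module is installed in compiled form; this text tells all that it offers.
- The arm moves only by the shell command python3 -m inch 'ROWS'. ROWS is JSON, a list that holds one entry, the list of rows, each a list of 5 numbers: the opening, from 0 (shut) to 1 (fully open), then the shift along the tool's x, y, z in mm, then the turn about the tool's z in rad. In form: [[[hand, tx, ty, tz, spin], ...]]. A call has exactly 5 rows; each row is the pose to reach, as a shift and turn from the pose commanded when the call began, along the tool's axes at that moment; what a row does not reach only later rows make up. A row lasts 1/10 s, in which the tool goes at most 50 mm and 8.59 degrees, less where a joint would pass 70% of its speed; a pose out of reach is approached as far as the arm can. A call with a gripper value outside its range is refused whole. The fingers move at their own pace and stop on an object; the grip force is fixed at half the most. Time passes only in rows, so rows that repeat a pose let the fingers close, or fill a call up. It gives the time, the measured TCP pose, the force, the opening and the grip force at its end, in the units of the state.
- robot.read_state(): the state, without advancing time (a new reading comes with each control period).
- read_camera(name): name is "scene" or "side" or "wrist"; returns the picture (400x640x3 uint8, red, green, blue); there is no depth.
- calibration(name): a dict with "intrinsics" (3x3 intrinsics, pixels), "rvec" (rotation vector, rad) and "tvec" (3), from world to camera coordinates, as OpenCV has them. Camera axes: x right, y down, z forward; pixel columns grow to the right and rows downward; lengths in m; the calibration is good to about 2 mm. A picture is of the moment at which its call begins: read the wrist's pose just before it. calibration takes no time and is no camera call; for the wrist camera it gives the pose at the moment of the call.
- workorder.job_done(): hands the job in; it is judged then, once.
The state is a dict: "time": time; "joint_pos": joint angles; "joint_velocities": joint speeds; "joint_efforts": joint torques, N m; "position": TCP position; "ee_rot": TCP orientation; "contact_force": force on the tool from outside, world axes, zero at the start; "moment": the same for the moment, N m; "gripper_width": opening from 0.0 (shut) to 1.0 (fully open); "grip_force": force on a finger pad.
Only numpy, scipy, OpenCV 4.12 (cv2) and the standard library are available. Lean on these libraries where they do the work, as an engineer would, in place of code of your own. Each camera call takes 0.05 s, during which the arm holds its last target. There are 200 camera calls.

## Working session

There is one attempt and no reset: what is moved stays moved. The work goes in short steps, Python scripts to look and compute and a shell command to move; the robot and the scene stay as the last step left them, time stands still between calls to the robot, and variables do not carry over. Pictures are saved under pics/ and viewed, at most 10 in all, crops included, and the job is handed in when it is done.

```bash
mkdir -p pics; python3 - <<'E'
from workcell import robot, read_camera, calibration
import cv2
s=robot.read_state(); print(s)
for n in("scene","side"):
    im=read_camera(n); cv2.imwrite(f"pics/{n}0.png",im[:,:,::-1])
    c=calibration(n); print(n,c)
E
```

```text
{'time': 0.0, 'joint_pos': array([-8.26266230e+01,  5.04068580e+00,  7.86252618e+01, -7.88346498e-04,
        9.64624395e+01, -5.90413635e+00]), 'joint_velocities': array([ 0.03344663, -0.0303324 , -0.03510799, -0.0498673 ,  0.00112719,
       -0.06899508]), 'joint_efforts': array([-8.42384652e-04, -3.51869345e+01, -3.13273394e+01, -8.17524301e-05,
        1.08029810e-02,  5.20917325e-06]), 'position': array([ 0.12627862, -0.53484008,  0.24881945]), 'ee_rot': array([[ 9.73269469e-01,  2.29665952e-01, -3.01128162e-04],
       [ 2.29666047e-01, -9.73266960e-01,  2.22049126e-03],
       [ 2.16893150e-04, -2.23029527e-03, -9.99997489e-01]]), 'contact_force': array([0.35569734, 0.35032423, 1.02703371]), 'moment': array([-0.0274212 , -0.00543813, -0.01217405]), 'grip_force': 0.0, 'gripper_width': 1.002814496040148}
scene {'intrinsics': array([[450.84375028,   0.        , 327.38872483],
       [  0.        , 450.84375028, 198.73775115],
       [  0.        ,   0.        ,   1.        ]]), 'rvec': array([ 1.47012064,  2.2308743 , -0.76751048]), 'tvec': array([ 0.21467274, -0.3912248 ,  1.63333669])}
side {'intrinsics': array([[489.10225021,   0.        , 317.42005446],
       [  0.        , 489.10225021, 198.06272504],
       [  0.        ,   0.        ,   1.        ]]), 'rvec': array([ 0.09608813, -2.91093227,  1.13852224]), 'tvec': array([0.57717797, 0.02048069, 1.19394972])}
```

View pics/scene0.png

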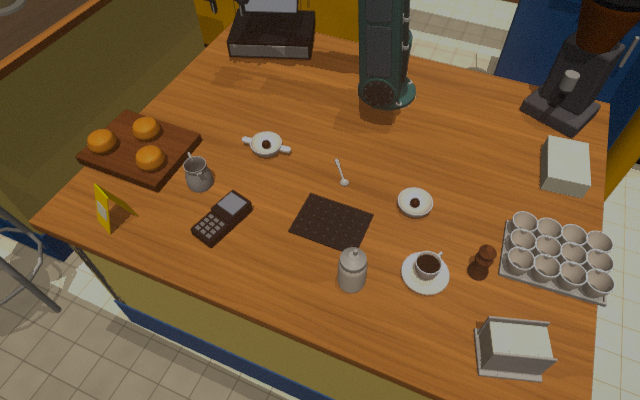

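View pics/side0.png

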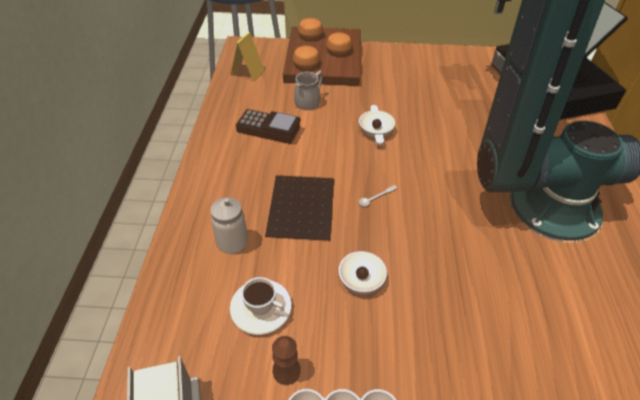

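The scene view shows the eared dish at (267,145) with ears at about (246,141) and (287,150), the mat at (331,222), the plain dish at (415,203) and the milk jug at (198,175). The side view has the dish at (377,124) with ears at (375,111) and (380,138), and the mat at (301,207).

```bash
cat > h.py <<'E'
import numpy as np, cv2
from workcell import robot, read_camera, calibration
def ray(c,px,z):
    R=cv2.Rodrigues(c["rvec"])[0]; o=-R.T@c["tvec"]
    p=np.atleast_2d(np.array(px,float))
    d=np.c_[p,np.ones(len(p))]@np.linalg.inv(c["intrinsics"]).T@R
    return o+d*((z-o[2])/d[:,2])[:,None]
E
python3 - <<'E'
from h import *
np.set_printoptions(precision=4,suppress=True)
pts={"scene":dict(dish=(267,145),mat=(331,222),plain=(415,203),jug=(198,180),term=(222,217),pourer=(352,275),cup=(425,272),mill=(480,268),spoon=(342,173)),
"side":dict(dish=(377,124),mat=(301,207),plain=(363,273),jug=(307,95),term=(268,125),pourer=(230,230),cup=(261,305),mill=(286,365),spoon=(377,196))}
for n in pts:
    im=cv2.imread(f"pics/{n}0.png"); c=calibration(n); hsv=cv2.cvtColor(im,cv2.COLOR_BGR2HSV)
    for k,p in pts[n].items(): print(n,k,ray(c,p,0.02)[0,:2])
    cx,cy=pts[n]["dish"]
    def pick(m,seed):
        num,l,st,ce=cv2.connectedComponentsWithStats(m.astype(np.uint8)); 
        d=[1e9]+[np.hypot(*(ce[i]-seed)) + (1e3 if st[i][4]<15 else 0) for i in range(1,num)]
        i=int(np.argmin(d)); ys,xs=np.nonzero(l==i); return np.c_[xs,ys],st[i]
    w=(hsv[...,1]<75)&(hsv[...,2]>110)
    px,st=pick(w,(cx,cy)); print("dish",st)
    P=ray(c,px,0.027)[:,:2]
    rect=cv2.minAreaRect((P*1000).astype(np.float32)); print("rect mm",rect)
    m=P.mean(0); u,s,v=np.linalg.svd(P-m); t=(P-m)@v[0]; print("axis",v[0],t.min(),t.max(), "ends", P[t<t.min()+.008].mean(0),P[t>t.max()-.008].mean(0))
    px,st=pick(hsv[...,2]<60,pts[n]["mat"]); print("mat",st)
    r=cv2.minAreaRect(ray(c,px,.009)[:,:2].astype(np.float32)*1000); print(r)
    dk=(hsv[...,2]<75); px,st=pick(dk,(cx,cy)); print("truffle",st,px.mean(0),ray(c,px.mean(0),.024))
c=calibration("wrist"); R=cv2.Rodrigues(c["rvec"])[0]; print(-R.T@c["tvec"],R,c["intrinsics"])
E
```

```text
scene dish [ 0.432  -0.2575]
scene mat [0.627  0.0461]
scene plain [0.4707 0.2414]
scene jug [ 0.6429 -0.3779]
scene term [ 0.7317 -0.2407]
scene pourer [0.7578 0.1595]
scene cup [0.6759 0.3283]
scene mill [0.6086 0.4555]
scene spoon [0.4475 0.0063]
dish [242 131  49  24 640]
rect mm ((434.422119140625, -258.27313232421875), (142.80685424804688, 103.82781982421875), 60.75678634643555)
axis [-0.0632  0.998 ] -0.08072443563707579 0.08449028999777002 ends [ 0.4405 -0.3379] [ 0.4289 -0.1814]
mat [ 289  195   84   56 2307]
((622.8970947265625, 43.47227478027344), (194.26803588867188, 146.4420166015625), 89.98277282714844)
truffle [262 141   8   7  42] [265.6429 144.2619] [[ 0.4342 -0.2608  0.024 ]]
side dish [ 0.4274 -0.2627]
side mat [0.6135 0.0629]
side plain [0.467  0.2397]
side jug [ 0.6338 -0.385 ]
side term [ 0.7315 -0.2358]
side pourer [0.7682 0.1438]
side cup [0.6711 0.3303]
side mill [0.608  0.4507]
side spoon [0.433  0.0144]
dish [359 105  36  40 789]
rect mm ((433.0481872558594, -256.74615478515625), (152.74105834960938, 102.3948974609375), 64.4158706665039)
axis [-0.0566  0.9984] -0.08339883200418807 0.08835900215181414 ends [ 0.4374 -0.3381] [ 0.4237 -0.1723]
mat [211   0  48   4 130]
((962.6676025390625, -988.331298828125), (181.99871826171875, 25.099817276000977), 4.6648173332214355)
truffle [237 113  62  30 730] [270.2247 130.0808] [[ 0.7216 -0.2095  0.024 ]]
[ 0.1913 -0.5202  0.372 ] [[ 0.2293 -0.9734 -0.0016]
 [-0.9396 -0.2218  0.2605]
 [-0.2539 -0.0582 -0.9655]] [[304.5307   0.     320.0517]
 [  0.     304.5307 199.1035]
 [  0.       0.       1.    ]]
```

```bash
cat >> h.py <<'E'
def go(target,yaw=None):
    s=robot.read_state(); R=s["ee_rot"]; d=R.T@(np.array(target)-s["position"])*1000
    y=np.arctan2(R[1,0],R[0,0]); sp=0 if yaw is None else -((np.radians(yaw)-y+np.pi)%(2*np.pi)-np.pi)
    print("t%.2f pos"%s["time"],np.round(s["position"],4),"yaw %.2f"%np.degrees(y),"-> shift",np.round(d,1),"spin %.3f"%sp,"w %.3f gf %.1f"%(s["gripper_width"],s["grip_force"]),"F",np.round(s["contact_force"],1))
E
python3 -m inch '[[[1,37,-26,0,-0.14],[1,74,-53,0,-0.28],[1,112,-80,0,-0.42],[1,149,-106,0,-0.56],[1,187,-133,0,-0.70]]]'
python3 -c "
from h import *
go([0.429,-0.190,0.15],93.5)"
```

```text
time: 0.6
position: [0.2785, -0.3613, 0.2495]
ee_rot: [[0.592, 0.806, -0.0], [0.806, -0.592, 0.001], [0.0, -0.0, -1.0]]
contact_force: [0.3, -0.3, 0.3]
gripper_width: 0.998
grip_force: 0.0
t0.60 pos [ 0.2785 -0.3613  0.2495] yaw 53.68 -> shift [227.1  19.8  99.6] spin -0.695 w 0.998 gf 0.0 F [ 0.3 -0.3  0.3]
```

```bash

python3 -m inch '[[[1,45,4,20,-0.14],[1,91,8,40,-0.28],[1,136,12,60,-0.42],[1,182,16,80,-0.56],[1,227,20,100,-0.695]]]' >/dev/null
python3 -m inch '[[[1,0,0,0,0],[1,0,0,0,0],[1,0,0,0,0],[1,0,0,0,0],[1,0,0,0,0]]]'
python3 - <<'E'
from h import *
c=calibration("wrist"); im=read_camera("wrist"); cv2.imwrite("pics/w1.png",im[:,:,::-1]); np.save("w1.npy",c)
go([0.429,-0.190,0.15],93.5)
for p in ([.429,-.19,.027],[.433,-.258,.032]): print(cv2.projectPoints(np.array([p]),c["rvec"],c["tvec"],c["intrinsics"],None)[0].ravel())
E
```

```text
time: 1.6
position: [0.4289, -0.1939, 0.1508]
ee_rot: [[-0.053, 0.999, 0.001], [0.999, 0.053, -0.001], [-0.001, 0.001, -1.0]]
contact_force: [0.4, -0.1, 0.6]
gripper_width: 1.002
grip_force: 0.0
t1.65 pos [ 0.429  -0.1938  0.1507] yaw 93.07 -> shift [3.8 0.2 0.7] spin -0.007 w 0.999 gf 0.0 F [ 0.5 -0.6  0.1]
[319.17804926 193.13650122]
[319.67825398 269.78168158]
```

View pics/w1.png

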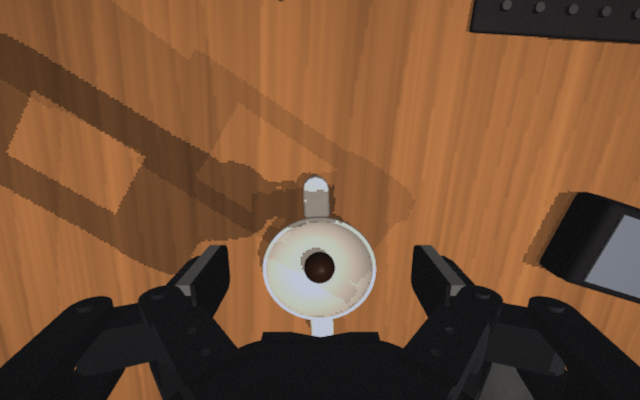

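The wrist picture shows the near ear spanning columns 304–329, from its tip at (316,177) to the rim at (318,218). The rim's centre is about (320,268), and the far ear is at (322,327).

```bash
python3 - <<'E'
from h import *
np.set_printoptions(precision=4,suppress=True)
c=np.load("w1.npy",allow_pickle=True).item()
im=cv2.imread("pics/w1.png"); hsv=cv2.cvtColor(im,cv2.COLOR_BGR2HSV)
m=((hsv[...,1]<110)&(hsv[...,2]>60)).astype(np.uint8)
for r in (182,186,190,195,200,205,210,214):
    xs=np.nonzero(m[r,295:340])[0]+295; P=ray(c,[(xs.min()-.5,r),(xs.max()+.5,r)],.027); print(r,xs.min(),xs.max(),P[:,:2].ravel())
tip=np.nonzero(m[160:200,316])[0].min()+160; print("tip",tip,ray(c,(316,tip-.5),.027))
print("rim",ray(c,[(263.5,268),(376,268),(320,218),(320,319)],.032))
xs=np.nonzero(m[325:333,300:345])[1]+300; print("far",xs.mean(),ray(c,(xs.mean(),329),.027))
E
```

```text
182 304 326 [ 0.4156 -0.1812  0.4346 -0.1802]
186 303 328 [ 0.4149 -0.1846  0.4364 -0.1835]
190 303 328 [ 0.415  -0.188   0.4366 -0.1869]
195 303 328 [ 0.4151 -0.1923  0.4369 -0.1912]
200 303 329 [ 0.4153 -0.1967  0.438  -0.1955]
205 303 329 [ 0.4155 -0.201   0.4382 -0.1999]
210 304 329 [ 0.4165 -0.2054  0.4385 -0.2043]
214 304 329 [ 0.4166 -0.209   0.4387 -0.2078]
tip 175 [[ 0.4256 -0.1744  0.027 ]]
rim [[ 0.3837 -0.2589  0.032 ]
 [ 0.4822 -0.2537  0.032 ]
 [ 0.4307 -0.2101  0.032 ]
 [ 0.4359 -0.3081  0.032 ]]
far 321.8709677419355 [[ 0.4385 -0.3227  0.027 ]]
```

```bash

python3 -m inch '[[[1,3,-2.7,20,-0.042],[1,3,-2.7,50,-0.042],[1,3,-2.7,75,-0.042],[1,3,-2.7,90,-0.042],[1,3,-2.7,95,-0.042]]]' >/dev/null
python3 - <<'E'
from h import *
np.set_printoptions(precision=4,suppress=True)
go([0.4262,-0.191,0.026],95.5)
c=calibration("wrist"); im=read_camera("wrist"); cv2.imwrite("pics/w2.png",im[:,:,::-1]); np.save("w2.npy",c)
go([0.4262,-0.191,0.026],95.5)
for p in ([.4262,-.191,.027],[.433,-.2585,.032]): print(cv2.projectPoints(np.array([p]),c["rvec"],c["tvec"],c["intrinsics"],None)[0].ravel())
E
```

```text
t2.15 pos [ 0.4249 -0.1897  0.0532] yaw 95.53 -> shift [-1.5  1.3 27.2] spin 0.001 w 0.998 gf 0.0 F [ 0.8  0.4 -0.5]
t2.20 pos [ 0.4252 -0.1898  0.0535] yaw 95.55 -> shift [-1.4  0.9 27.5] spin 0.001 w 1.000 gf 0.0 F [-0.1 -0.4 -0.6]
[320.8154 247.6983]
[321.2368 360.8483]
```

View pics/w2.png

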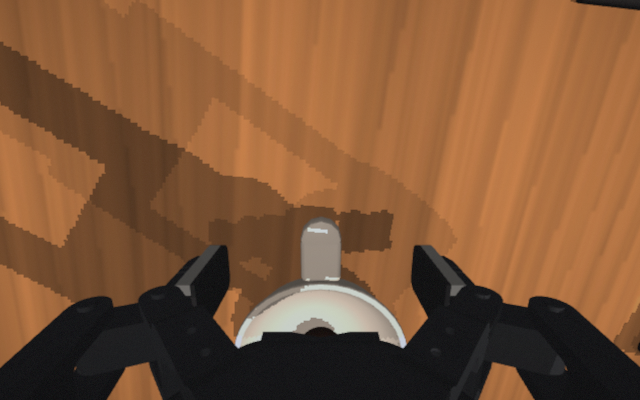

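The wrist picture shows the ear at columns 302–341, centred between the pads (228 and 413), with its tip at (321,218). I'll go down and close.

```bash

python3 -m inch '[[[1,-1.2,0.6,9,0],[1,-1.2,0.6,18,0],[1,-1.2,0.6,24,0],[1,-1.2,0.6,27,0],[1,-1.2,0.6,27,0]]]' >/dev/null
python3 -m inch '[[[0.8,0,0,0,0],[0.65,0,0,0,0],[0.5,0,0,0,0],[0.4,0,0,0,0],[0.35,0,0,0,0]]]' 
python3 - <<'E'
from h import *
go([0.4262,-0.191,0.026],95.5)
im=read_camera("wrist"); cv2.imwrite("pics/w3.png",im[:,:,::-1])
E
```

```text
time: 3.2
position: [0.4272, -0.191, 0.0281]
ee_rot: [[-0.098, 0.995, 0.0], [0.995, 0.098, -0.0], [-0.0, 0.0, -1.0]]
contact_force: [0.7, 0.5, 0.1]
gripper_width: 0.351
grip_force: 0.0
t3.20 pos [ 0.4272 -0.191   0.0281] yaw 95.62 -> shift [ 0.1 -1.   2.1] spin 0.002 w 0.351 gf 0.0 F [0.7 0.5 0.1]
```

View pics/w3.png

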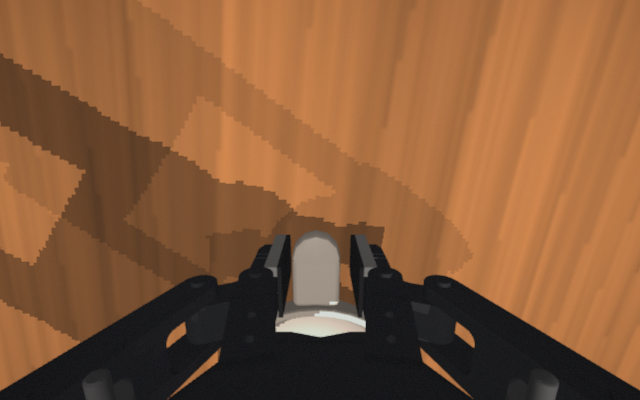

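The ear is at columns 293–340 and the pads are about 4 px (~1.5 mm) too far right. I'll correct that and close.

```bash

python3 -m inch '[[[0.33,0,-1.5,1,0],[0.30,0,-1.5,2.5,0],[0.28,0,-1.5,2.5,0],[0.26,0,-1.5,2.5,0],[0.24,0,-1.5,2.5,0]]]' >/dev/null
python3 -m inch '[[[0.1,0,0,0,0],[0,0,0,0,0],[0,0,0,0,0],[0,0,0,0,0],[0,0,0,0,0]]]' 
python3 -m inch '[[[0,0,0,-2,0],[0,0,0,-5,0],[0,0,0,-8,0],[0,0,0,-11,0],[0,0,0,-13,0]]]' 
python3 - <<'E'
from h import *
im=read_camera("side"); cv2.imwrite("pics/s3.png",cv2.resize(im[80:180,300:460,::-1],None,fx=4,fy=4))
im=read_camera("wrist"); cv2.imwrite("pics/w4.png",im[:,:,::-1])
E
```

```text
time: 4.25
position: [0.4254, -0.191, 0.0255]
ee_rot: [[-0.098, 0.995, -0.0], [0.995, 0.098, 0.0], [0.0, -0.0, -1.0]]
contact_force: [-3.0, 1.4, 2.0]
gripper_width: 0.243
grip_force: 58.7
time: 4.75
position: [0.4258, -0.1911, 0.0389]
ee_rot: [[-0.098, 0.995, 0.0], [0.995, 0.098, -0.0], [-0.0, 0.0, -1.0]]
contact_force: [-0.0, -0.0, -1.9]
gripper_width: 0.241
grip_force: 58.7
```

View pics/s3.png

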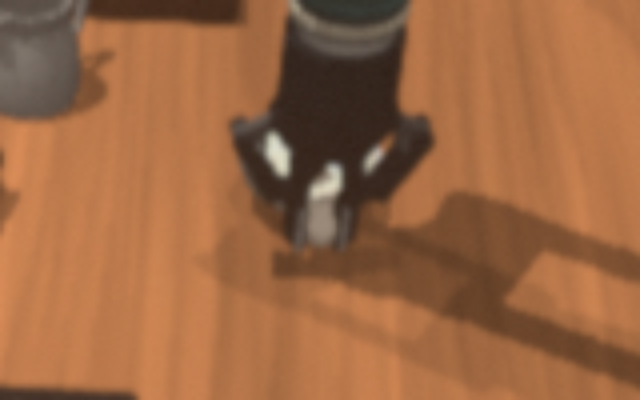

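The crop shows the ear held between the pads at about (320,225) and the hand clear of the other things. The wrist force reads about 2 N, so the dish's weight is on the gripper. I'll keep lifting.

```bash

python3 -m inch '[[[0,0,0,-2,0],[0,0,0,-5,0],[0,0,0,-9,0],[0,0,0,-13,0],[0,0,0,-18,0]]]' >/dev/null
python3 -m inch '[[[0,0,0,-5,0],[0,0,0,-10,0],[0,0,0,-15,0],[0,0,0,-20,0],[0,0,0,-25,0]]]' >/dev/null
python3 -m inch '[[[0,0,0,-5,0],[0,0,0,-10,0],[0,0,0,-15,0],[0,0,0,-20,0],[0,0,0,-25,0]]]' >/dev/null
python3 -m inch '[[[0,0,0,-5,0],[0,0,0,-9,0],[0,0,0,-12,0],[0,0,0,-14,0],[0,0,0,-15,0]]]' 
python3 - <<'E'
from h import *
go([0.554,0.044,0.13],185.5)
im=read_camera("scene"); cv2.imwrite("pics/c4.png",cv2.resize(im[70:190,190:350,::-1],None,fx=4,fy=4,interpolation=cv2.INTER_CUBIC))
E
```

```text
time: 6.85
position: [0.4256, -0.1911, 0.1217]
ee_rot: [[-0.098, 0.995, 0.0], [0.995, 0.098, -0.0], [-0.0, 0.0, -1.0]]
contact_force: [-0.9, 0.1, -2.0]
gripper_width: 0.242
grip_force: 58.7
t6.85 pos [ 0.4256 -0.1911  0.1217] yaw 95.62 -> shift [221.4 150.8  -8.4] spin -1.569 w 0.242 gf 58.7 F [-0.9  0.1 -2. ]
```

View pics/c4.png

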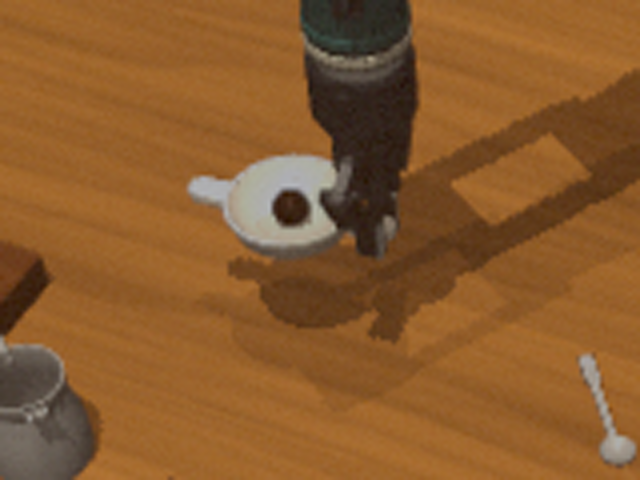

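The dish is held level with the truffle in its middle, at (292,207) in this crop, and its free ear is at (208,188). Next is the quarter turn in place, with ramps.

```bash

python3 -m inch '[[[0,0,0,0,-0.01],[0,0,0,0,-0.03],[0,0,0,0,-0.06],[0,0,0,0,-0.095],[0,0,0,0,-0.135]]]' >/dev/null
python3 -m inch '[[[0,0,0,0,-0.042],[0,0,0,0,-0.084],[0,0,0,0,-0.126],[0,0,0,0,-0.168],[0,0,0,0,-0.21]]]' >/dev/null
python3 -m inch '[[[0,0,0,0,-0.042],[0,0,0,0,-0.084],[0,0,0,0,-0.126],[0,0,0,0,-0.168],[0,0,0,0,-0.21]]]' 
python3 - <<'E'
from h import *
im=read_camera("scene"); cv2.imwrite("pics/c5.png",cv2.resize(im[70:190,190:350,::-1],None,fx=4,fy=4,interpolation=cv2.INTER_CUBIC))
go([0.555,0.043,0.122],180)
E
```

```text
time: 8.4
position: [0.4254, -0.191, 0.1213]
ee_rot: [[-0.61, 0.792, -0.0], [0.792, 0.61, 0.0], [0.0, -0.0, -1.0]]
contact_force: [-0.4, 0.5, -2.0]
gripper_width: 0.241
grip_force: 58.7
t8.45 pos [ 0.4255 -0.191   0.1214] yaw 127.64 -> shift [106.2 245.5  -0.7] spin -0.914 w 0.237 gf 58.8 F [ 0.2 -0.5 -1.9]
```

View pics/c5.png

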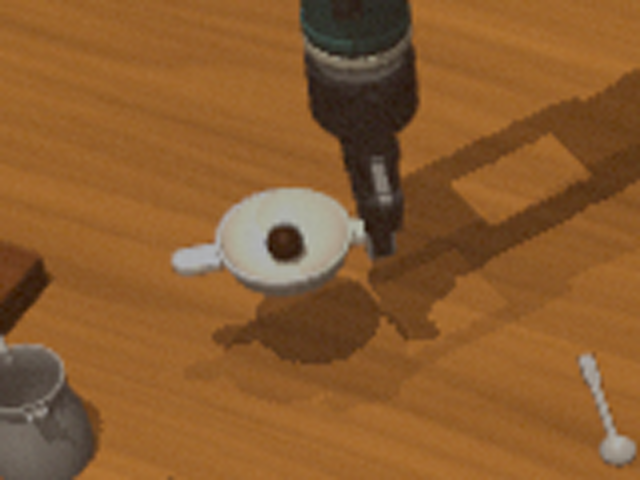

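The dish is part-way round at (285,240) in the crop, still level, with the truffle centred. I'll finish the turn.

```bash

python3 -m inch '[[[0,0,0,0,-0.042],[0,0,0,0,-0.084],[0,0,0,0,-0.126],[0,0,0,0,-0.168],[0,0,0,0,-0.21]]]' >/dev/null
python3 -m inch '[[[0,0,0,0,-0.042],[0,0,0,0,-0.084],[0,0,0,0,-0.126],[0,0,0,0,-0.168],[0,0,0,0,-0.21]]]' >/dev/null
python3 -m inch '[[[0,0,0,0,-0.042],[0,0,0,0,-0.084],[0,0,0,0,-0.126],[0,0,0,0,-0.168],[0,0,0,0,-0.21]]]' >/dev/null
python3 -m inch '[[[0,0,0,0,-0.042],[0,0,0,0,-0.084],[0,0,0,0,-0.126],[0,0,0,0,-0.168],[0,0,0,0,-0.206]]]' >/dev/null
python3 -m inch '[[[0,0,0,0,-0.033],[0,0,0,0,-0.056],[0,0,0,0,-0.070],[0,0,0,0,-0.077],[0,0,0,0,-0.078]]]'
python3 - <<'E'
from h import *
go([0.555,0.043,0.122],180)
E
```

```text
time: 10.95
position: [0.4256, -0.1911, 0.1215]
ee_rot: [[-1.0, 0.004, -0.0], [0.004, 1.0, -0.0], [0.0, -0.0, -1.0]]
contact_force: [-0.1, -0.4, -2.4]
gripper_width: 0.24
grip_force: 58.8
t10.95 pos [ 0.4256 -0.1911  0.1215] yaw 179.79 -> shift [-128.6  234.6   -0.5] spin -0.004 w 0.240 gf 58.8 F [-0.1 -0.4 -2.4]
```

```bash

python3 -m inch '[[[0,-0.5,0.9,0,0],[0,-1.5,2.6,0,0],[0,-2.9,5.3,0,0],[0,-4.8,8.8,0,0],[0,-7.2,13.1,0,0]]]' >/dev/null
python3 -m inch '[[[0,-2.9,5.3,0,0],[0,-5.8,10.5,0,0],[0,-8.7,15.8,0,0],[0,-11.6,21,0,0],[0,-14.5,26.3,0,0]]]' >/dev/null
python3 -m inch '[[[0,-2.9,5.3,0,0],[0,-5.8,10.5,0,0],[0,-8.7,15.8,0,0],[0,-11.6,21,0,0],[0,-14.5,26.3,0,0]]]' >/dev/null
python3 -m inch '[[[0,-2.9,5.3,0,0],[0,-5.8,10.5,0,0],[0,-8.7,15.8,0,0],[0,-11.6,21,0,0],[0,-14.5,26.3,0,0]]]' >/dev/null
python3 -m inch '[[[0,-2.9,5.3,0,0],[0,-5.8,10.5,0,0],[0,-8.7,15.8,0,0],[0,-11.6,21,0,0],[0,-14.5,26.3,0,0]]]' >/dev/null
python3 -m inch '[[[0,-2.9,5.3,0,0],[0,-5.8,10.5,0,0],[0,-8.7,15.8,0,0],[0,-11.6,21,0,0],[0,-14.5,26.3,0,0]]]' >/dev/null
python3 -m inch '[[[0,-2.9,5.3,0,0],[0,-5.8,10.5,0,0],[0,-8.7,15.8,0,0],[0,-11.6,21,0,0],[0,-14.5,26.3,0,0]]]' >/dev/null
python3 -m inch '[[[0,-2.9,5.3,0,0],[0,-5.8,10.5,0,0],[0,-8.7,15.8,0,0],[0,-11.6,21,0,0],[0,-14.5,26.3,0,0]]]' >/dev/null
python3 -m inch '[[[0,-2.9,5.3,0,0],[0,-5.8,10.5,0,0],[0,-8.7,15.8,0,0],[0,-11.6,21,0,0],[0,-14.5,26.3,0,0]]]' >/dev/null
python3 -m inch '[[[0,-2.4,4.6,0,0],[0,-4.2,8,0,0],[0,-5.2,9.9,0,0],[0,-5.7,10.8,0,0],[0,-5.8,11,0,0]]]' >/dev/null
python3 -m inch '[[[0,0,0,0,0],[0,0,0,0,0],[0,0,0,0,0],[0,0,0,0,0],[0,0,0,0,0]]]'
python3 -m inch '[[[0,0,0,0,0],[0,0,0,0,0],[0,0,0,0,0],[0,0,0,0,0],[0,0,0,0,0]]]' >/dev/null
python3 -m inch '[[[0,0,0,0,0],[0,0,0,0,0],[0,0,0,0,0],[0,0,0,0,0],[0,0,0,0,0]]]' >/dev/null
python3 - <<'E'
from h import *
im=read_camera("scene"); cv2.imwrite("pics/c6.png",cv2.resize(im[150:270,250:410,::-1],None,fx=4,fy=4,interpolation=cv2.INTER_CUBIC))
go([0.555,0.043,0.122],180)
E
```

```text
time: 16.45
position: [0.5554, 0.0429, 0.1215]
ee_rot: [[-1.0, 0.004, -0.0], [0.004, 1.0, -0.0], [0.0, -0.0, -1.0]]
contact_force: [-0.6, 0.0, -1.6]
gripper_width: 0.241
grip_force: 58.8
t17.50 pos [0.5555 0.0429 0.1215] yaw 179.78 -> shift [ 0.5  0.1 -0.5] spin -0.004 w 0.246 gf 58.8 F [ 1.  -0.4 -2.7]
```

View pics/c6.png

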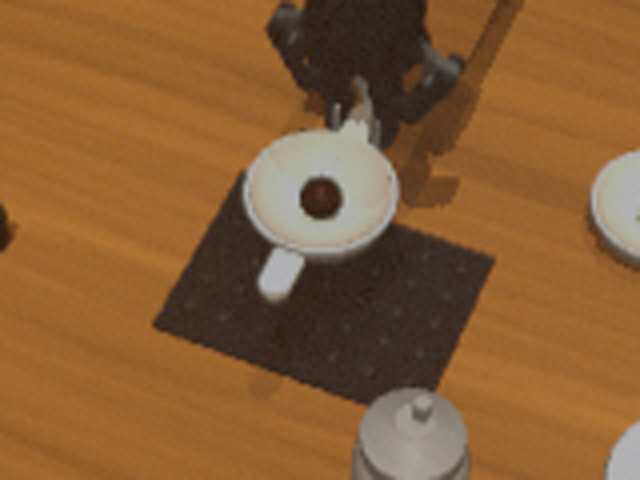

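The crop shows the dish over the mat with the truffle centred at (320,198). The free ear points to the guest, with its tip at (271,298), parallel to the mat's left edge. A quick numeric check, then I'll hand in.

```bash
python3 - <<'E'
from h import *
from workcell import workorder
c=calibration("scene"); f=lambda x,y:(250+x/4-.4,150+y/4-.4)
a,b=ray(c,[f(272,294),f(355,133)],.1235)[:,:2]; d=a-b; print("ears",a,b,"deg",np.degrees(np.arctan2(d[1],d[0])))
t=ray(c,f(321,198),.121)[0,:2]; r=ray(c,[f(243,193),f(399,193)],.1285)[:,:2]; print("truffle",t,"rim mid",r.mean(0),"axis centre",a-(d/np.linalg.norm(d))*.084)
if abs(np.degrees(np.arctan2(d[1],d[0])))<8: print(workorder.job_done())
E
```

```text
ears [0.71055158 0.04428367] [0.56909335 0.0420037 ] deg 0.9233925355255299
truffle [0.62690626 0.04192056] rim mid [0.62853752 0.04257059] axis centre [0.62656249 0.04292996]
the job is handed in; nothing more can be done
None
```

The job is handed in, but no verdict came back: by the last scene image the dish is held by its inner ear, level and still, its underside about 97 mm above the middle of the mat, the free ear within about 1° of straight at the guest, and the truffle centred.

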